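Clamp the core drill under the inspection strap

TASK

Secure the core drill for inspection: swing the steel strap fully closed over it until it meets its stop, then take the T-key from its rack, pass its T-head down through the slots in the strap and the block under it until the collar rests on the strap, and give it a quarter turn so the head lies crosswise under the slot and locks. Leave the key upright and released, and leave the jar, the dish and the brush where they are.

Things in the scene. Friction and masses are not known exactly. Their poses are not given: they have to be found in the camera images.
- base: Inspection stage, fixed to the bench: cream plate 150 x 262 x 12 mm (x, y, z), white disc, pivot post, aluminium latch block. Origin: centre of its underside on the bench; z up, y along its long side: pivot 80 mm towards +y, block slot 70 mm towards -y. A copper core drill lies fixed along x at y = 22 mm, top 44 mm up. The closed strap lies along y over it.
- pivot (a point): Centre of the strap's vertical pivot, at the height of the strap's upper face (53.5 mm above the bench).
- block_slot (a point): Centre of the slot's mouth in the latch block's top, 45 mm above the bench. Block 60 mm (base x) by 76 mm (base y); its top plate is 10 mm thick, with a through slot 54 mm long (base y), 24 mm wide (base x). Below is a cavity 23 mm high, open towards base +x and -x, where the T-head turns freely either way.
- strap (a joint): Angle of the steel strap about its vertical pivot, rad: 0 = closed against its stop (along the base's y, over the block), growing as it swings open clockwise seen from above, its free end then towards the base's -x (robot side); limit 1.2. Friction of 0.2 N m holds it wherever it is left.
- strap_slot (a point): Centre of the slot's mouth on the strap's upper face, 150 mm from the pivot, 53.5 mm above the bench; y axis along strap and slot. Strap 40 mm wide, 8 mm thick, running 0.5 mm above the block; slot 48 mm long (along the strap), 16 mm wide, through, 2 mm chamfers. With the strap closed it lies exactly over the block's slot.
- strap_post (a point): Upright black push post on the strap's free end, 197 mm from the pivot: 14 mm in diameter, 24 mm tall above the strap's upper face (its top 77.5 mm above the bench). The point is its mid-height.
- rack: Fixed wooden block 90 x 60 x 50 mm (its x, y, z), origin at the centre of its underside on the bench. A through pocket 50 mm (x) by 18 mm (y) in its top holds the key, whose collar rests on the block's top; the key lifts straight up and out.
- key_grip (a point): Centre of the black flat handle of the loose upright T-key (0.15 kg, 90 mm long). z up; x along the handle and along the T-head, which are parallel; same after a half turn. Handle 52 mm long (x), 14 mm thick (y), 40 mm tall: pinch across its thickness from above. The collar's underside (34 mm diameter, 7 mm thick) is 38 mm below this point; below it a 12 mm shank and the T-head.
- key_head (a point): Centre of the key's T-head at its foot: 44 mm (key's x) by 12 mm (y) by 10 mm high; 65.5 mm below key_grip, 27.5 mm below the collar's underside (its bottom 32.5 mm, its top 22.5 mm below it). With the collar resting on the strap the head's top is 4 mm clear below the block's top plate.
- jar_mid (a point): Mid-height of a loose glass jar with a steel cap, 64 mm in diameter, 110 mm tall; bystander. It stands on the opposite side of the stage from the rack.
- dish_mid (a point): Mid-height of a loose white dish, 90 mm in diameter, 25 mm tall, beside the stage, to the robot's right; bystander.
- brush: Loose small brush lying flat beside the stage, to the robot's left, under 250 mm long; origin on its underside; bystander.
Things that resemble listed ones, but are neither listed nor needed, are in the scene too. Of the things like the part that bears key_grip, leave any that is turquoise; of the rest the smaller one is meant.

How it is judged:
By the outcome, as a careful person would: the job done as asked, in the order asked, and still so for the second after the job is handed in, with the robot touching nothing.
It also fails if it takes over 64 s, if anything falls off the work surface, if the arm or the gripper's body presses on something with over 40 N, if the wrist force passes 120 N, or if a joint passes its speed limit or range.

ROBOT

A 6-joint arm with a two-finger parallel gripper is mounted at the origin on the work surface. World frame = base frame: x ahead of the robot, y to its left, z up, the work surface at z = 0. Lengths are in m, angles in rad, forces in N, time in s.
With the tool pointing down it reaches from about 0.3 to 0.775 m from the base axis. Payload 14.6 kg.
Tool frame: the origin (TCP) lies midway between the tips of the shut fingers; the grasp point (between the pads) lies 19 mm behind it (ctrl.hold_point_z is the distance from the TCP to the grasp point, in m); z points along the fingers, x is the direction in which the jaws open and shut, and the axes are right-handed (so a half turn about z gives the same grasp; the last joint's range is limited). The gripper opens to 94 mm and grips with 3 to 60 N. Pads are 16 mm wide; open, the fingers measure 119 mm over their backs; the gripper's body (75 mm by 177 mm) begins 78 mm behind the grasp point.
Start: joints at [-1.415, 0.3, 1.521, -0, 1.321, -0.067], TCP at [0.122, -0.536, 0.205] pointing down, gripper open.
Joint ranges: [-3.03, 3.03], [-0.79, 2.21], [0.23, 2.52], [-1.04, 4.18], [0, 3.07], [-2.55, 2.55]. Speed limits (rad/s): [2.22, 2.22, 2.57, 3.14, 3.14, 3.14].

INTERFACE

Orientations are given as [roll, pitch, yaw] about the fixed x, y, z axes, in that order (R = Rz(yaw) Ry(pitch) Rx(roll)).
In Python, from station import ctrl, viewer, ticket, nets gives the robot as it stands.
- The arm moves only by the tool carry_out, never from a script. Its argument "commands" is one flat list of numbers, 7 for each row, row after row: the closure, from -1 (fully open) to 1 (shut), so that 0 is half open, then the shift along the world's x, y, z in cm, then the turn, a rotation vector about the world's x, y, z in rad. In form: [gripper, tx, ty, tz, ax, ay, az, gripper, tx, ty, tz, ax, ay, az, ...]. A call has 1 to 12 rows; each row is the pose to reach, as a shift and turn from the pose measured when the call began; what a row does not reach only later rows make up. A row lasts 1/12 s, in which the tool goes at most 41.7 mm and 7.16 degrees, less where a joint would pass 70% of its speed; a pose out of reach is approached as far as the arm can. A call with a gripper value outside its range is refused whole. The fingers move at their own pace and stop on an object; "force" is the grip in N (left out, the last holds). Time passes only in rows, so rows that repeat a pose let the fingers close. It gives the time, the measured TCP pose, the force and the opening at its end, in the units of the state.
- ctrl.get_obs(): the state, without advancing time (a new reading comes with each control period).
- viewer.camera(name): name is "scene" or "top" or "wrist"; returns (picture, depth): 400x640x3 uint8, blue, green, red; 400x640 float32, m along the optical axis (not along the pixel's ray), 0 where there is no reading.
- viewer.camera_info(name): a dict with "fx", "fy", "cx", "cy" (pixels), "D" ([k1, k2, p1, p2, k3] as OpenCV has them; the pictures are not rectified), "R" (3x3) and "t" (3): a world point X has camera coordinates R X + t. Camera axes: x right, y down, z forward; pixel columns grow to the right and rows downward; lengths in m; the calibration is good to about 2 mm. A picture is of the moment at which its call begins: read the wrist's pose just before it. camera_info takes no time and is no camera call; for the wrist camera it gives the pose at the moment of the call.
- ticket.hand_in(): hands the job in, once; it reports no verdict.
Trained networks look in the newest picture that a camera, given by its name, has taken for a name from the list of things; names that differ only in an ending like _2 or _b are one class to them, and where a whole thing is asked for, a point or a joint stands for the part that bears it (a point fixed in the world has none). Each returns a list of dicts, best first, with "confidence" (0 to 1); they miss things now and then, are a little off and sometimes report something else, mostly with a low value. They report only what shows in the picture. A call takes as long as a camera call. They do not tell look-alikes from the thing itself.
- nets.silhouettes(camera, thing): "region" (400x640 bool, what is visible of it) and "extent" ([left, top, right, bottom] in pixels, round what is visible of it).
The state is a dict: "time_s": time; "qpos": joint angles; "joint_vel": joint speeds; "tau": joint torques, N m; "ee_pos": TCP position; "eef_rot": TCP orientation; "force": force on the tool from outside, world axes, zero at the start; "moment": the same for the moment, N m; "grip_width": finger opening in m.
Only numpy, scipy, OpenCV 4.12 (cv2) and the standard library are available. Lean on these libraries where they do the work, as an engineer would, in place of code of your own. Each camera call takes 0.05 s, during which the arm holds its last target. There are 200 camera calls.

## Working session

There is one attempt and no reset: what is moved stays moved. The work goes in short steps, Python scripts to look and compute and a tool call to move; the robot and the scene stay as the last step left them, time stands still between calls to the robot, and variables do not carry over. Pictures are saved under pics/ and viewed, about 8 in all and at most 12, crops included, and the job is handed in when it is done.

Besides the shell and the picture viewer there is one more tool, called as name(argument=value, ...) on one line, values as JSON. carry_out: Moves the arm, as the interface text tells. Its arguments: {"type":"object","properties":{"commands":{"type":"array","items":{"type":"number"}},"force":{"type":"number"}},"required":["commands"]}

```bash
mkdir -p pics
cat > h.py <<'E'
import numpy as np,cv2
from station import ctrl,viewer,ticket,nets
def pts(cam,d,uv):
    i=viewer.camera_info(cam);K=np.array([[i['fx'],0,i['cx']],[0,i['fy'],i['cy']],[0,0,1]])
    uv=np.asarray(uv,float).reshape(-1,1,2)
    n=cv2.undistortPoints(uv,K,np.array(i['D'])).reshape(-1,2)
    R=np.array(i['R']);t=np.array(i['t'])
    return n,R,t
def cloud(cam,d,mask):
    v,u=np.nonzero(mask&(d>0));n,R,t=pts(cam,d,np.c_[u,v]);z=d[v,u]
    return (np.c_[n*z[:,None],z]-t)@R
def onplane(cam,uv,h):
    n,R,t=pts(cam,None,uv);c=-R.T@t;r=np.c_[n,np.ones(len(n))]@R
    return c+r*((h-c[2])/r[:,2])[:,None]
E
python3 - <<'E'
from h import *
for c in ("scene","top"):
    p,d=viewer.camera(c);cv2.imwrite(f"pics/{c}0.png",p);np.save(f"pics/{c}d.npy",d)
    for n in ("base","rack","key_grip","strap","jar_mid","dish_mid","brush"):
        for r in nets.silhouettes(c,n)[:4]:
            m=r['region'];X=cloud(c,d,m)
            if len(X): print(c,n,round(r['confidence'],2),np.round(r['extent']),np.round(np.median(X,0),3),np.round(np.percentile(X,[2,98],axis=0),3).tolist())
o=ctrl.get_obs();print({k:np.round(v,3) for k,v in o.items()})
E
```

```text
scene base 0.95 [311. 197. 432. 284.] [0.656 0.008 0.014] [[0.538, -0.094, 0.006], [0.734, 0.152, 0.056]]
scene base 0.33 [216. 270. 267. 307.] [ 0.658 -0.283  0.014] [[0.626, -0.325, 0.003], [0.707, -0.244, 0.026]]
scene rack 0.91 [169. 218. 219. 255.] [ 0.49  -0.335  0.039] [[0.436, -0.38, 0.001], [0.519, -0.285, 0.052]]
scene key_grip 0.94 [178. 202. 202. 229.] [ 0.474 -0.333  0.084] [[0.368, -0.349, 0.001], [0.491, -0.302, 0.109]]
scene key_grip 0.94 [124. 216. 160. 256.] [ 0.454 -0.439  0.06 ] [[0.439, -0.464, 0.0], [0.463, -0.414, 0.091]]
scene key_grip 0.59 [229. 178. 260. 230.] [ 0.461 -0.205  0.082] [[0.429, -0.236, 0.0], [0.475, -0.169, 0.125]]
scene key_grip 0.44 [304. 201. 408. 222.] [0.586 0.029 0.053] [[0.494, -0.072, -0.001], [0.652, 0.136, 0.07]]
scene strap 0.62 [309. 196. 407. 220.] [0.591 0.029 0.053] [[0.526, -0.071, 0.046], [0.653, 0.124, 0.069]]
scene jar_mid 0.65 [408. 142. 432. 185.] [0.507 0.269 0.07 ] [[0.469, 0.253, 0.004], [0.521, 0.307, 0.112]]
scene dish_mid 0.92 [217. 269. 264. 306.] [ 0.657 -0.283  0.014] [[0.626, -0.324, 0.004], [0.707, -0.244, 0.026]
[... 948 characters left out ...]
, 0.309, 0.113]]
top dish_mid 0.71 [399. 144. 434. 180.] [ 0.67  -0.286  0.014] [[0.628, -0.324, 0.003], [0.705, -0.245, 0.028]]
top brush 0.94 [172. 133. 193. 207.] [0.649 0.316 0.018] [[0.58, 0.293, 0.004], [0.768, 0.334, 0.023]]
{'time_s': np.float64(0.8), 'qpos': array([-1.415,  0.3  ,  1.521, -0.   ,  1.321, -0.067]), 'joint_vel': array([-0.001, -0.002,  0.001,  0.001,  0.   , -0.   ]), 'tau': array([-1.0000e-03, -5.3164e+01, -3.5290e+01,  7.1000e-02,  2.1000e-02,
       -0.0000e+00]), 'ee_pos': array([ 0.122, -0.536,  0.205]), 'eef_rot': array([ 3.142, -0.   , -1.348]), 'force': array([ 0.31 , -0.7  ,  0.287]), 'moment': array([-0.017,  0.032, -0.019]), 'grip_width': np.float64(0.094)}
```

Run:
```python
import cv2,numpy as np
a=cv2.imread("pics/scene0.png")[130:330,100:460];b=cv2.imread("pics/top0.png")[120:280,150:510]
a=cv2.resize(a,None,fx=1.65,fy=1.65,interpolation=3);b=cv2.resize(b,None,fx=1.65,fy=1.65,interpolation=3)
cv2.imwrite("pics/v1.png",np.vstack([a,b]))
```

```text
(no output)
```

View pics/v1.png

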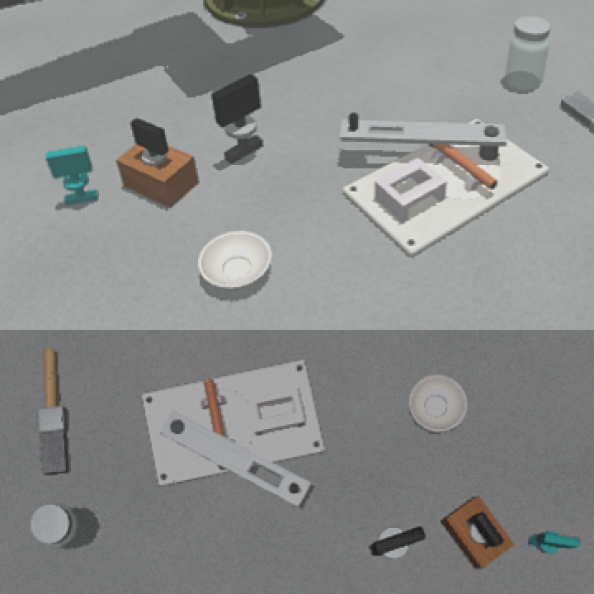

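Key candidates in the scene picture: turquoise key (142,236), large black key standing free (245,204), and small black key in the wooden rack (190,215). The rack key is the smaller non-turquoise one, so I choose that. Measuring next, with one close crop.

```bash
cat >> h.py <<'E'
def rect(P):
    r=cv2.minAreaRect((P[:,:2]*1000).astype(np.float32));b=cv2.boxPoints(r)
    e=[b[1]-b[0],b[2]-b[1]];l=max(e,key=np.linalg.norm);s=min(e,key=np.linalg.norm)
    return np.round(r[0],1),round(float(np.linalg.norm(l)),1),round(float(np.linalg.norm(s)),1),round(float(np.arctan2(l[1],l[0])%np.pi),4)
def cl(P,lo,hi): return P[(P[:,2]>lo)&(P[:,2]<hi)]
E
python3 - <<'E'
from h import *
for c in ("top","scene"):
    p,d=viewer.camera(c);F=np.ones(d.shape,bool);X=cloud(c,d,F);
    v,u=np.nonzero(d>0);col=p[v,u].astype(int);g=col.mean(1);sat=np.ptp(col,axis=1)
    near=lambda x,y,r:np.hypot(X[:,0]-x,X[:,1]-y)<r
    z=X[:,2]
    print(c,"plate",rect(X[near(.635,.025,.18)&(z>.008)&(z<.017)]),"z",np.median(z[near(.635,.025,.1)&(z>.008)&(z<.017)]))
    s=near(.591,.034,.13)&(z>.048)&(z<.058)&(sat<40)
    print("strap-ish",rect(X[s]))
    q=near(.529,-.065,.04)&(z>.066);print("post",np.round(X[q].mean(0),4),q.sum(), np.round(np.ptp(X[q],axis=0),4))
    q=near(.465,-.328,.06)&(z>.1);print("handle",rect(X[q]),q.sum(),np.percentile(z[q],90))
    q=near(.465,-.328,.08)&(z>.044)&(z<.054)&(sat>30);print("rack",rect(X[q]),q.sum())
    q=near(.453,-.2,.06)&(z>.11);print("bighandle",rect(X[q]))
    q=near(.448,-.434,.06)&(z>.08);print("turqhandle",rect(X[q]))
p,d=viewer.camera("scene");cv2.imwrite("pics/v2.png",cv2.resize(p[170:270,110:280],None,fx=4,fy=4,interpolation=2))
print(viewer.camera_info("wrist"))
E
```

```text
top plate (array([675.8,  50. ]), 287.0, 215.1, 1.7553) z 0.012279876429278773
strap-ish (array([6.328e+02, 6.000e-01]), 236.4, 146.0, 1.0488)
post [ 0.5368 -0.0597  0.0768] 28 [0.0137 0.012  0.011 ]
handle (array([ 466.1, -330.1]), 52.5, 14.5, 0.607) 144 0.1100299387858107
rack (array([ 467.1, -330.5]), 89.3, 61.6, 0.5688) 586
bighandle (array([ 454.2, -201.3]), 72.3, 19.2, 1.8729)
turqhandle (array([ 449.4, -437.9]), 53.3, 15.0, 1.3623)
scene plate (array([649.2,  32.4]), 263.5, 152.5, 1.7539) z 0.012221974899521752
strap-ish (array([609.8,  13.6]), 232.5, 101.2, 1.0602)
post [ 0.5392 -0.0592  0.0742] 39 [0.0148 0.0128 0.013 ]
handle (array([ 468. , -331.9]), 51.9, 15.9, 0.5958) 134 0.10872524601589985
rack (array([ 466.2, -331.9]), 92.0, 63.8, 0.6059) 485
bighandle (array([ 455.6, -202. ]), 70.4, 21.4, 1.8447)
turqhandle (array([ 451.1, -439.7]), 54.2, 17.4, 1.3954)
{'fx': 342.68887163522936, 'fy': 342.68887163522936, 'cx': 323.25171935213996, 'cy': 198.3229805348378, 'D': array([-0.01342312,  0.        ,  0.        ,  0.        ,  0.        ]), 'R': array([[ 2.21541065e-01, -9.75150965e-01,  3.89789923e-04],
       [-9.35947731e-01, -2.12522390e-01,  2.80777631e-01],
       [-2.73717739e-01, -6.25685985e-02, -9.59772770e-01]]), 't': array([-0.55079152, -0.0280876 ,  0.39208049])}
```

View pics/v2.png

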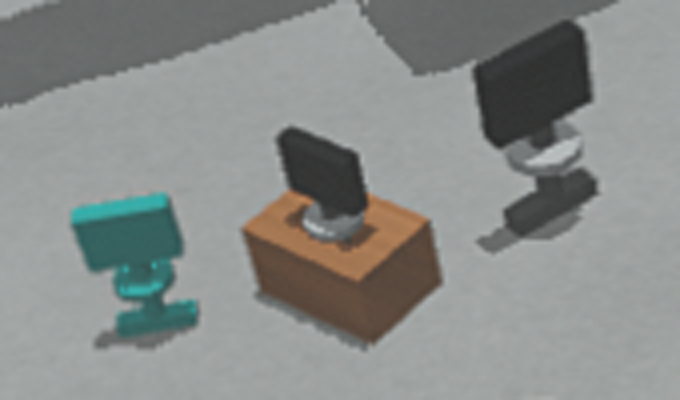

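The crop confirms it: the small black key in the rack at crop (320,170), the turquoise decoy at (125,230) and the bigger black decoy at (535,85).

Estimates:
- **Base:** yaw 0.183, centre (0.649, 0.032).
- **Pivot and slot:** pivot (0.634, 0.111), slot (0.662, -0.036).
- **Post:** (0.538, -0.0595), 196 mm from the pivot, which agrees with the given 197 mm. The strap is about 0.70 rad open.
- **Key:** (0.467, -0.331), yaw 0.60.

Moving to the pre-push pose.

carry_out(commands=[1,38.4,48.2,0,0,0,1.183,1,38.4,48.2,0,0,0,1.183,1,38.4,48.2,0,0,0,1.183,1,38.4,48.2,0,0,0,1.183,1,38.4,48.2,0,0,0,1.183,1,38.4,48.2,0,0,0,1.183,1,38.4,48.2,0,0,0,1.183,1,38.4,48.2,0,0,0,1.183,1,38.4,48.2,0,0,0,1.183,1,38.4,48.2,0,0,0,1.183,1,38.4,48.2,0,0,0,1.183,1,38.4,48.2,0,0,0,1.183], force=30)

```text
time_s: 1.95
ee_pos: [0.434, -0.1434, 0.2057]
eef_rot: [3.141, -0.001, -0.165]
force: [0.6, -0.5, 0.1]
grip_width: 0.0177
```

carry_out(commands=[1,7.2,8.9,0,0,0,0,1,7.2,8.9,0,0,0,0,1,7.2,8.9,0,0,0,0,1,7.2,8.9,0,0,0,0,1,7.2,8.9,-4,0,0,0,1,7.2,8.9,-8,0,0,0,1,7.2,8.9,-11,0,0,0,1,7.2,8.9,-14.2,0,0,0,1,7.2,8.9,-14.2,0,0,0,1,7.2,8.9,-14.2,0,0,0])

```text
time_s: 2.78
ee_pos: [0.5055, -0.0546, 0.0636]
eef_rot: [3.141, 0.002, -0.165]
force: [0.4, -1.3, 0.6]
grip_width: 0.0005
```

Run:
```python
from h import *
o=ctrl.get_obs();print(o['ee_pos'],o['grip_width'],o['force'])
piv=np.array([.6344,.1111]);n=np.array([np.cos(-.165),np.sin(-.165)])
for th in np.linspace(.697,-.0,13):
    a=-1.3877-th;F=piv+.197*np.array([np.cos(a),np.sin(a)])-.0195*n;print(round(th,3),np.round((F-o['ee_pos'][:2])*100,1))
p,d=viewer.camera("scene");cv2.imwrite("pics/v3.png",cv2.resize(p[120:300,260:450],None,fx=3,fy=3,interpolation=2))
```

```text
[ 0.50546414 -0.05456544  0.06358247] 0.0004934390373625969 [ 0.35391286 -1.32724415  0.64506572]
0.697 [ 1.3 -0.3]
0.639 [ 2.3 -0.8]
0.581 [ 3.3 -1.3]
0.523 [ 4.4 -1.7]
0.465 [ 5.5 -2. ]
0.407 [ 6.6 -2.3]
0.348 [ 7.7 -2.5]
0.29 [ 8.9 -2.7]
0.232 [10.  -2.8]
0.174 [11.1 -2.8]
0.116 [12.3 -2.8]
0.058 [13.4 -2.7]
-0.0 [14.6 -2.5]
```

View pics/v3.png

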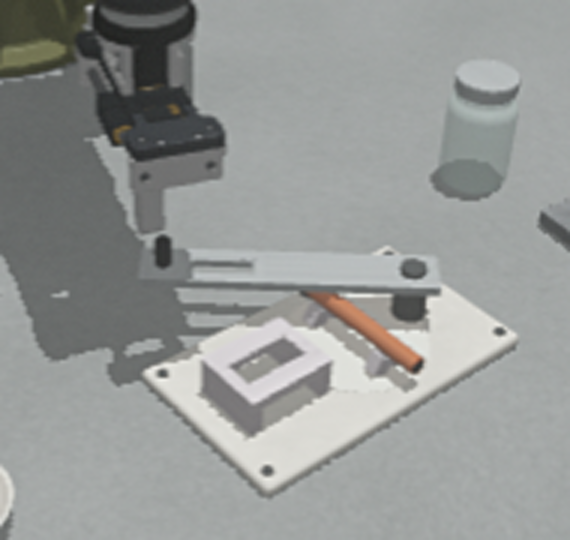

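The shut fingers (crop 150,225) stand just behind the post (162,250) on its robot side. Pushing along the arc.

carry_out(commands=[1,1.3,-0.3,0,0,0,0,1,2.3,-0.8,0,0,0,0,1,3.3,-1.3,0,0,0,0,1,4.4,-1.7,0,0,0,0,1,5.5,-2.0,0,0,0,0,1,6.6,-2.3,0,0,0,0,1,7.7,-2.5,0,0,0,0,1,8.9,-2.7,0,0,0,0,1,10,-2.8,0,0,0,0,1,11.1,-2.8,0,0,0,0,1,12.3,-2.8,0,0,0,0,1,13.2,-2.7,0,0,0,0])

```text
time_s: 3.83
ee_pos: [0.6402, -0.0823, 0.0684]
eef_rot: [3.141, -0.005, -0.165]
force: [-0.9, -1.1, 0.1]
grip_width: 0.0004
```

carry_out(commands=[1,0.3,0.1,-0.4,0,0,0,1,0.6,0.15,-0.4,0,0,0,1,0.9,0.2,-0.4,0,0,0,1,1.0,0.2,-0.4,0,0,0,1,1.0,0.2,-0.4,0,0,0,1,1.0,0.2,-0.4,0,0,0])

```text
time_s: 4.33
ee_pos: [0.6501, -0.0803, 0.0646]
eef_rot: [3.141, -0.005, -0.165]
force: [0.1, 0.2, 0.3]
grip_width: 0.0
```

carry_out(commands=[1,0.1,0.02,0,0,0,0,1,0.2,0.04,0,0,0,0,1,0.3,0.05,0,0,0,0,1,0.3,0.05,0,0,0,0])

```text
time_s: 4.67
ee_pos: [0.6518, -0.08, 0.0643]
eef_rot: [3.14, -0.002, -0.165]
force: [-11.9, -1.4, 5.0]
grip_width: 0.0003
```

carry_out(commands=[1,0.1,0.02,0,0,0,0,1,0.2,0.04,0,0,0,0,1,0.2,0.04,0,0,0,0])

```text
time_s: 4.92
ee_pos: [0.6519, -0.0801, 0.0642]
eef_rot: [3.139, 0.004, -0.165]
force: [-17.3, -2.3, 10.0]
grip_width: 0.0004
```

The strap is at its stop: the force rises with no motion, at the position predicted for angle 0. Backing off and heading to the key.

carry_out(commands=[1,-3,-0.5,0,0,0,0,1,-3,-0.5,4,0,0,0,1,-3,-0.5,8,0,0,0,1,-3,-0.5,12,0,0,0,0.1,-5,-5,14,0,0,-0.1,0.1,-8,-9,14,0,0,-0.2,0.1,-11,-13,14,0,0,-0.35,0.1,-13,-17,14,0,0,-0.45,0.1,-16,-21,14,0,0,-0.6,0.1,-18.5,-25.1,14,0,0,-0.7,0.1,-18.5,-25.1,14,0,0,-0.805,0.1,-18.5,-25.1,14,0,0,-0.805])

```text
time_s: 5.92
ee_pos: [0.4636, -0.3358, 0.2044]
eef_rot: [3.139, 0.003, -0.982]
force: [-0.2, -0.8, 0.1]
grip_width: 0.0421
```

```bash
cat > m.py <<'E'
from h import *
o=ctrl.get_obs();print(o['ee_pos'],o['eef_rot'],o['grip_width'])
for c in ("scene","top","wrist"):
    p,d=viewer.camera(c);cv2.imwrite(f"pics/{c}1.png",p);X=cloud(c,d,np.ones(d.shape,bool))
    v,u=np.nonzero(d>0);col=p[v,u].astype(int);g=col.mean(1);sat=np.ptp(col,axis=1);z=X[:,2]
    near=lambda x,y,r:np.hypot(X[:,0]-x,X[:,1]-y)<r
    q=near(.6703,-.0826,.03)&(z>.066)&(z<.085);print(c,"post",np.round(X[q].mean(0),4) if q.any() else 0,q.sum())
    q=near(.65,.03,.17)&(z>.049)&(z<.06)&(sat<40);print("strap",rect(X[q]) if q.sum()>9 else 0)
    q=near(.65,.03,.18)&(z>.008)&(z<.017);print("plate",rect(X[q]) if q.sum()>9 else 0)
    q=near(.467,-.331,.045)&(z>.1)&(z<.118)&(g<80);print("handle",rect(X[q]) if q.sum()>9 else 0,q.sum())
    q=near(.467,-.331,.045)&(z>.075)&(z<.118)&(g<80);print("handle all",rect(X[q]) if q.sum()>9 else 0,q.sum())
E
python3 m.py
```

```text
[ 0.46361333 -0.33576854  0.20438294] [ 3.13854841e+00  2.91121791e-03 -9.82030974e-01] 0.04211333566865658
scene post [ 0.6727 -0.0821  0.0744] 48
strap (array([650.7,  15.5]), 235.4, 45.0, 1.7546)
plate (array([648.4,  32.7]), 263.1, 152.4, 1.7508)
handle (array([ 468.3, -331.4]), 51.1, 15.8, 0.5854) 133
handle all (array([ 467.7, -332.1]), 53.3, 16.5, 0.6022) 300
top post [ 0.6703 -0.0826  0.0763] 32
strap (array([650.1,  14.9]), 236.2, 55.8, 1.7654)
plate (array([652.7,  32.1]), 295.9, 251.7, 1.3008)
handle (array([ 480.2, -320.9]), 19.6, 12.2, 0.5103) 45
handle all (array([ 480.1, -320.7]), 19.6, 12.6, 0.5101) 63
wrist post 0 0
strap 0
plate 0
handle (array([ 469.9, -329.4]), 50.9, 12.9, 0.5994) 930
handle all (array([ 470. , -329.3]), 51.1, 13.8, 0.5872) 1009
```

View pics/wrist1.png

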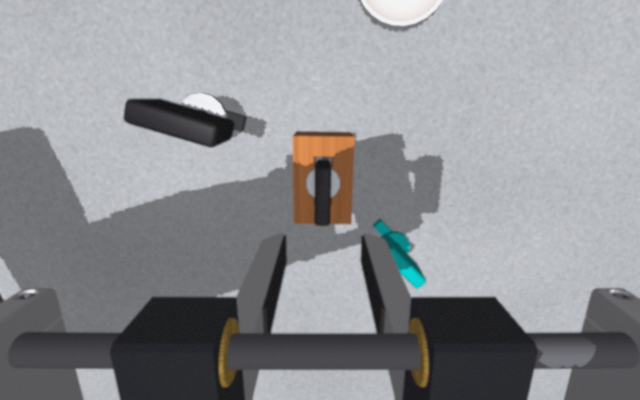

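The picture shows the handle at (322,190) lying between the fingers' middle line (~323) and parallel to the pads, with the decoys clear on both sides. The estimates agree at (0.468, -0.330). Descending and gripping.

carry_out(commands=[0.1,0.45,0.55,-2,0,0,0.008,0.1,0.45,0.55,-5,0,0,0.008,0.1,0.45,0.55,-8,0,0,0.008,0.1,0.45,0.55,-10,0,0,0.008,0.1,0.45,0.55,-12,0,0,0.008,0.1,0.45,0.55,-13,0,0,0.008,0.1,0.45,0.55,-13,0,0,0.008,1,0.45,0.55,-13,0,0,0.008,1,0.45,0.55,-13,0,0,0.008,1,0.45,0.55,-13,0,0,0.008,1,0.45,0.55,-13,0,0,0.008,1,0.45,0.55,-13,0,0,0.008], force=40)

```text
time_s: 7.07
ee_pos: [0.4718, -0.3258, 0.075]
eef_rot: [3.14, 0.002, -0.962]
force: [0.7, 0.7, 4.4]
grip_width: 0.0138
```

carry_out(commands=[1,0,0,1,0,0,0,1,0,0,3,0,0,0,1,0,0,5,0,0,0,1,0,0,8,0,0,0,1,0,0,11,0,0,0,1,0,0,12,0,0,0,1,0,0,12,0,0,0,1,0,0,12,0,0,0])

```text
time_s: 7.73
ee_pos: [0.4716, -0.3257, 0.1944]
eef_rot: [3.14, 0.003, -0.962]
force: [0.0, -1.1, -2.7]
grip_width: 0.014
```

carry_out(commands=[1,1,2,1,0,0,0.1,1,4,5.5,1,0,0,0.2,1,6.5,9,1,0,0,0.3,1,9,13,1,0,0,0.4,1,11.5,17,1,0,0,0.5,1,14,20.5,1,0,0,0.6,1,16,24,1,0,0,0.7,1,18,27,1,0,0,0.8,1,19,28.9,1,0,0,0.9,1,19,28.9,1,0,0,1.0,1,19,28.9,1,0,0,1.1,1,19,28.9,1,0,0,1.145])

```text
time_s: 8.73
ee_pos: [0.661, -0.0358, 0.2012]
eef_rot: [3.141, 0.007, 0.19]
force: [-0.8, 0.3, -1.5]
grip_width: 0.0136
```

carry_out(commands=[1,0,0,0,0,0,0,1,0,0,0,0,0,0,1,0,0,0,0,0,0])

```text
time_s: 8.98
ee_pos: [0.6606, -0.0358, 0.1996]
eef_rot: [-3.141, 0.009, 0.188]
force: [-0.0, 0.0, -1.8]
grip_width: 0.0135
```

```bash
cat > m2.py <<'E'
from h import *
import sys
o=ctrl.get_obs();T=o['ee_pos'];print(T,o['eef_rot'],o['grip_width'])
x,y=T[:2]
for c in ("scene","wrist","top"):
    p,d=viewer.camera(c);cv2.imwrite(f"pics/{c}{sys.argv[1]}.png",p);X=cloud(c,d,np.ones(d.shape,bool))
    v,u=np.nonzero(d>0);col=p[v,u].astype(int);g=col.mean(1);sat=np.ptp(col,axis=1);z=X[:,2]
    near=lambda x,y,r:np.hypot(X[:,0]-x,X[:,1]-y)<r
    for nm,lo,hi,r in (("handle",-.025,.012,.06),("collar",-.037,-.027,.05),("head",-.058,-.044,.05)):
        q=near(x,y,r)&(z>T[2]+lo)&(z<T[2]+hi)
        print(c,nm,rect(X[q]) if q.sum()>9 else 0,q.sum(), np.round(np.percentile(z[q],[2,98])-T[2],4) if q.sum()>9 else 0)
    q=near(.65,.015,.15)&(z>.049)&(z<.058)&(sat<40);print("strap",rect(X[q]) if q.sum()>9 else 0)
    q=near(.6703,-.0826,.03)&(z>.066)&(z<.085);print(c,"post",np.round(X[q].mean(0),4) if q.any() else 0,q.sum())
a=cv2.resize(cv2.imread(f"pics/scene{sys.argv[1]}.png")[110:290,270:450],None,fx=2.2,fy=2.2,interpolation=2)
b=cv2.imread(f"pics/wrist{sys.argv[1]}.png")[:,130:530]
cv2.imwrite(f"pics/w{sys.argv[1]}.png",np.hstack([a,b[:a.shape[0]]]))
E
python3 m2.py 2
```

```text
[ 0.6605813  -0.03584156  0.19957369] [-3.14133631  0.00914139  0.18785532] 0.013474468255624521
scene handle (array([667.3, -45. ]), 49.3, 23.6, 1.6698) 253 [-0.0238  0.0116]
scene collar 0 6 0
scene head (array([661.2, -43.8]), 43.4, 14.3, 1.7576) 129 [-0.0564 -0.045 ]
strap (array([650.7,  16.3]), 236.5, 43.9, 1.7497)
scene post [ 0.6726 -0.0821  0.0744] 47
wrist handle (array([660.8, -26.5]), 36.7, 20.3, 0.1801) 651 [-0.0216  0.0118]
wrist collar 0 0 0
wrist head (array([660.4, -26.4]), 12.2, 11.9, 1.7599) 340 [-0.0552 -0.0454]
strap (array([653.4,  22.7]), 206.2, 40.2, 1.7536)
wrist post 0 0
top handle 0 0 0
top collar 0 0 0
top head 0 0 0
strap (array([653.3,  15.5]), 235.4, 41.2, 1.7547)
top post 0 0
```

View pics/w2.png

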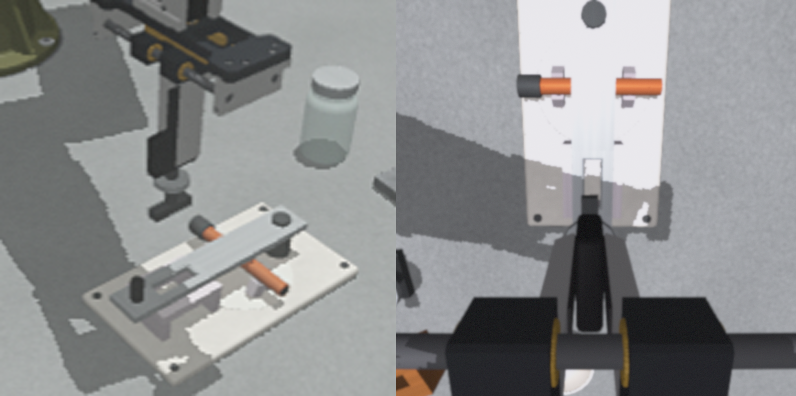

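The left view shows the key held upright with its head above the closed strap. In the wrist view the head end (590,205) is seen near the strap slot (592,170). The key centre is about 6 mm off towards the free end, as expected from the grasp offset. Correcting that and lowering to about 14 mm above the strap.

carry_out(commands=[1,-0.05,0.6,-2,0.002,-0.009,-0.005,1,-0.05,0.6,-4,0.002,-0.009,-0.005,1,-0.05,0.6,-6,0.002,-0.009,-0.005,1,-0.05,0.6,-7.4,0.002,-0.009,-0.005,1,-0.05,0.6,-7.4,0.002,-0.009,-0.005,1,-0.05,0.6,-7.4,0.002,-0.009,-0.005,1,-0.05,0.6,-7.4,0.002,-0.009,-0.005])

```text
time_s: 9.72
ee_pos: [0.661, -0.0301, 0.1282]
eef_rot: [3.141, -0.004, 0.183]
force: [0.2, -0.7, -1.9]
grip_width: 0.0138
```

```bash
python3 m2.py 3
python3 - <<'E'
import cv2,numpy as np
a=cv2.resize(cv2.imread("pics/scene3.png")[170:270,290:390],None,fx=4,fy=4,interpolation=2)
b=cv2.resize(cv2.imread("pics/wrist3.png")[140:340,220:420],None,fx=2,fy=2,interpolation=2)
cv2.imwrite("pics/w3b.png",np.hstack([a,b]))
E
```

```text
[ 0.66096145 -0.03007416  0.12823254] [ 3.14108828 -0.00367494  0.18320988] 0.013758980417932087
scene handle (array([668.2, -38.9]), 46.5, 24.3, 1.7785) 210 [-0.0235  0.0112]
scene collar 0 4 0
scene head (array([663.8, -47.1]), 64.4, 13.0, 1.7576) 122 [-0.0568 -0.0452]
strap (array([651.3,  16.1]), 236.4, 42.3, 1.7592)
scene post [ 0.6707 -0.0726  0.0762] 70
wrist handle (array([661.1, -20.6]), 37.1, 20.1, 0.2018) 696 [-0.0228  0.0116]
wrist collar 0 0 0
wrist head (array([661.1, -20.4]), 12.0, 12.0, 1.7511) 339 [-0.056  -0.0464]
strap (array([651.6,  30.5]), 166.3, 40.2, 1.7538)
wrist post 0 0
top handle 0 0 0
top collar 0 0 0
top head 0 0 0
strap (array([653. ,  15.3]), 235.3, 40.9, 1.7515)
top post 0 0
```

View pics/w3b.png

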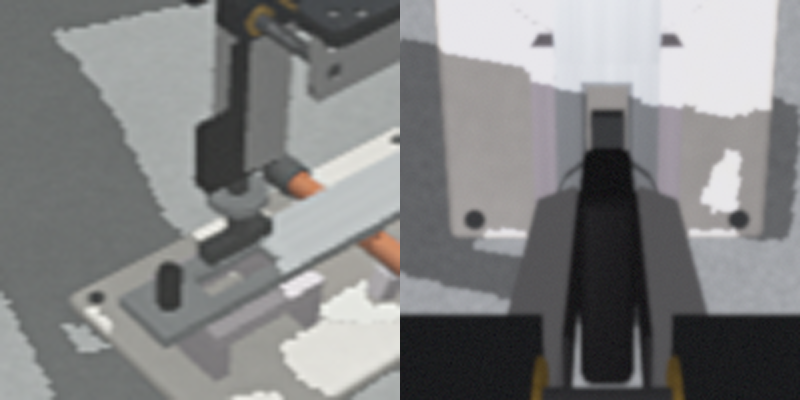

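Cross direction: the head (crop column 607) is centred in the slot (607). Now the along-slot check.

Run:
```python
from h import *
B=np.array([-.182,.983]);piv=np.array([.6344,.1111])
p,d=viewer.camera("wrist")
g=p[:,:,:].mean(2);c=g[170:230,319:328].mean(1);print(np.round(c).astype(int).tolist())
e=onplane("wrist",[[323.5,182.5]],.0535)[0];h=onplane("wrist",[[323.5,196]],.0707)[0]
for n,q in (("slotend",e),("headend",h)): print(n,np.round(q,4),"along from slot centre",round((q[:2]-piv)@B*1000+150,1))
# head end from depth
o=ctrl.get_obs();print(o['ee_pos'])
for c in("wrist","scene"):
    p,d=viewer.camera(c);X=cloud(c,d,np.ones(d.shape,bool));z=X[:,2]
    q=(np.hypot(X[:,0]-.661,X[:,1]+.03)<.05)&(z>.0725)&(z<.082);s=(X[q][:,:2]-piv)@B*1000+150
    print(c,np.round(np.percentile(s,[1,5,50,95,99]),1))
    n=np.array([.983,.182]);q=(z>.051)&(z<.056)&(abs((X[:,:2]-piv)@n)<.005);s=(X[q][:,:2]-piv)@B*1000+150;s=np.sort(s[(s>-45)&(s<60)])
    print("strap mid-line along values",np.round(s[::max(1,len(s)//40)],0).astype(int).tolist())
```

```text
[223, 224, 225, 225, 226, 225, 225, 225, 224, 223, 216, 198, 175, 161, 154, 152, 151, 151, 151, 151, 151, 151, 148, 138, 112, 73, 45, 41, 49, 56, 59, 60, 59, 58, 60, 59, 60, 60, 59, 59, 59, 59, 57, 50, 34, 23, 20, 20, 21, 20, 20, 19, 20, 20, 21, 18, 20, 19, 20, 18]
slotend [ 0.6591 -0.0102  0.0535] along from slot centre 26.3
headend [ 0.6601 -0.0159  0.0707] along from slot centre 20.5
[ 0.66078534 -0.02999897  0.1278796 ]
wrist [10.5 11.  17.1 21.6 21.8]
strap mid-line along values [25, 26, 27, 28, 29, 30, 31, 32, 33, 34, 35, 36, 37, 38, 38, 39, 40, 41, 42, 43, 44, 44, 45, 46, 47, 48, 49, 50, 50, 51, 52, 53, 54, 55, 55, 56, 57, 58, 58, 59, 60]
scene [-42.3 -41.3  -7.6  18.7  19.7]
strap mid-line along values [-41, -35, -35, -34, -34, -33, -33, -32, -31, -30, -30, -30, -30, -28, -27, -27, -25, -25, -25, 24, 24, 25, 26, 26, 27, 27, 28, 28, 28, 29, 29, 30, 31, 32, 33, 34, 35, 37, 38, 39, 41, 41, 41, 42, 43, 45, 45, 45, 45, 45, 48, 48, 48, 48, 51, 52, 52, 53, 54, 55, 57, 57, 58, 59, 59]
```

carry_out(commands=[1,-0.02,0.1,-0.5,0,0.004,0,1,-0.02,0.1,-1,0,0.004,0,1,-0.02,0.1,-1.3,0,0.004,0,1,-0.02,0.1,-1.7,0,0.004,0,1,-0.02,0.1,-2,0,0.004,0,1,-0.02,0.1,-2.3,0,0.004,0,1,-0.02,0.1,-2.6,0,0.004,0,1,-0.02,0.1,-2.6,0,0.004,0])

```text
time_s: 10.68
ee_pos: [0.6601, -0.029, 0.1007]
eef_rot: [-3.141, 0.002, 0.183]
force: [0.2, -0.2, -2.0]
grip_width: 0.0139
```

No contact and the head is already in the slot. Continuing to the collar.

carry_out(commands=[1,0,0,-0.4,0,0,0,1,0,0,-0.8,0,0,0,1,0,0,-1.2,0,0,0,1,0,0,-1.6,0,0,0,1,0,0,-1.9,0,0,0,1,0,0,-2.05,0,0,0,1,0,0,-2.05,0,0,0])

```text
time_s: 11.27
ee_pos: [0.66, -0.0289, 0.0797]
eef_rot: [-3.141, 0.003, 0.184]
force: [-0.3, -0.1, -2.2]
grip_width: 0.0137
```

carry_out(commands=[1,0,0,-0.1,0,0,0,1,0,0,-0.2,0,0,0,1,0,0,-0.3,0,0,0,1,0,0,-0.3,0,0,0])

```text
time_s: 11.6
ee_pos: [0.6603, -0.0289, 0.0785]
eef_rot: [-3.141, 0.001, 0.184]
force: [-6.3, 1.4, 11.1]
grip_width: 0.0139
```

The collar is seated: contact at TCP z 0.0785, as predicted. Lifting about 1 mm and turning about the key axis, which sits 7 mm off the TCP along the handle.

carry_out(commands=[1,0,0,0.1,0,0,0,1,0.09,0.01,0.1,0,0,-0.12,1,0.18,0.01,0.1,0,0,-0.24,1,0.26,0,0.1,0,0,-0.36,1,0.35,-0.02,0.1,0,0,-0.48,1,0.43,-0.05,0.1,0,0,-0.6,1,0.49,-0.09,0.1,0,0,-0.7,1,0.55,-0.12,0.1,0,0,-0.785,1,0.55,-0.12,0.1,0,0,-0.785])

```text
time_s: 12.35
ee_pos: [0.6659, -0.0302, 0.0795]
eef_rot: [-3.141, 0.001, -0.605]
force: [-0.2, 0.2, -3.2]
grip_width: 0.0135
```

carry_out(commands=[1,0.06,-0.05,0,0,0,-0.1,1,0.11,-0.09,0,0,0,-0.2,1,0.15,-0.15,0,0,0,-0.3,1,0.2,-0.21,0,0,0,-0.4,1,0.23,-0.27,0,0,0,-0.5,1,0.27,-0.34,0,0,0,-0.6,1,0.29,-0.41,0,0,0,-0.7,1,0.29,-0.46,0,0,0,-0.783,1,0.29,-0.46,0,0,0,-0.783,1,0.29,-0.46,-0.1,0,0,-0.783,1,0.29,-0.46,-0.15,0,0,-0.783])

```text
time_s: 13.27
ee_pos: [0.669, -0.0348, 0.0786]
eef_rot: [-3.14, 0.001, -1.384]
force: [-1.8, -1.7, 7.3]
grip_width: 0.0139
```

carry_out(commands=[0.4,0,0,0,0,0,0,0.4,0,0,0,0,0,0,0.4,0,0,0,0,0,0,0.4,0,0,0,0,0,0])

```text
time_s: 13.6
ee_pos: [0.669, -0.0347, 0.0785]
eef_rot: [-3.14, 0.001, -1.383]
force: [0.4, 0.0, -0.1]
grip_width: 0.028
```

carry_out(commands=[0.4,0,0,1,0,0,0,0.4,0,0,3,0,0,0,0.4,0,0,6,0,0,0,0.4,0,0,10,0,0,0,0.4,0,0,14,0,0,0,0.4,-4,0,15,0,0,0,0.4,-8,0,15,0,0,0,0.4,-12,0,15,0,0,0,0.4,-16,0,15,0,0,0,0.4,-20,0,15,0,0,0,0.4,-20,0,15,0,0,0])

```text
time_s: 14.52
ee_pos: [0.4635, -0.0344, 0.2289]
eef_rot: [3.141, 0.001, -1.383]
force: [0.2, 0.7, 0.5]
grip_width: 0.0281
```

Run:
```python
from h import *
o=ctrl.get_obs();print(o['ee_pos'],o['grip_width'])
im=[]
for c in ("scene","top"):
    p,d=viewer.camera(c);X=cloud(c,d,np.ones(d.shape,bool));z=X[:,2];im.append(p)
    near=lambda x,y,r:np.hypot(X[:,0]-x,X[:,1]-y)<r
    q=near(.6617,-.0364,.04)&(z>.1)&(z<.12);print(c,"handle",rect(X[q]) if q.sum()>9 else 0,q.sum(),np.percentile(z[q],[5,90]) if q.any() else 0)
    q=near(.6703,-.0826,.014)&(z>.066)&(z<.085);print("post",np.round(X[q].mean(0),4) if q.any() else 0,q.sum())
    q=near(.65,.015,.15)&(z>.049)&(z<.058);print("strap",rect(X[q]) if q.sum()>9 else 0)
a=cv2.resize(im[0][180:280,300:400],None,fx=4,fy=4,interpolation=2);b=cv2.resize(im[1][110:270,150:470],None,fx=1.25,fy=1.25)
b=np.vstack([b,np.zeros((200,400,3),np.uint8)]);cv2.imwrite("pics/v9.png",np.hstack([a,b]))
```

```text
[ 0.46346551 -0.03435405  0.22890369] 0.028136447859015278
scene handle (array([662.4, -38.1]), 52.6, 14.8, 0.1138) 170 [0.1010736 0.1124475]
post [ 0.6726 -0.0823  0.0744] 46
strap (array([651.3,  16. ]), 235.6, 43.6, 1.7609)
top handle (array([663., -38.]), 52.1, 13.9, 0.1841) 133 [0.10628674 0.11399406]
post [ 0.6704 -0.0824  0.0765] 33
strap (array([653.3,  15.2]), 236.4, 53.5, 1.8114)
```

View pics/v9.png

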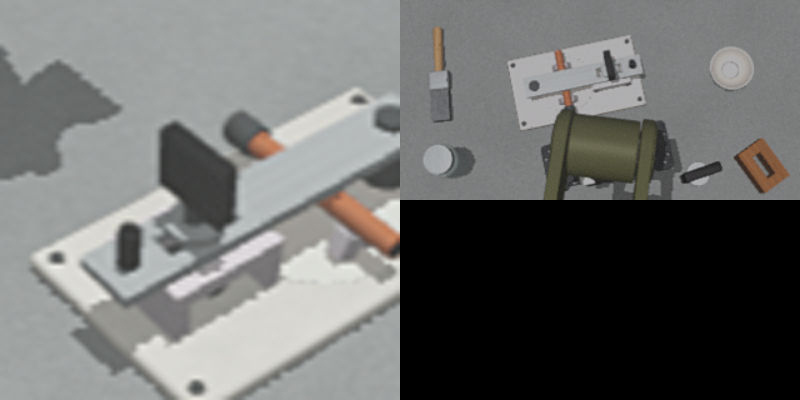

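The picture shows the key upright with its handle crosswise (crop 198,175), the collar on the strap (190,232) and the post at its closed position (128,248). The dish, jar and brush are unmoved. The handle yaw is 0.184 from the top camera against the base's 0.183.

```bash
python3 -c "
from station import ticket
print(ticket.hand_in())"
```

```text
the job is handed in; nothing more can be done
None
```

The core drill is secured and the job is handed in at about 14.6 s. I pushed the strap to its stop, took the small black key from the rack, inserted it until the collar rested on the strap, turned it a quarter turn and released it.

**Checks that passed:**
- **Strap:** the force rose to about 17 N at the stop with no further motion, at the position predicted for closed. The post stayed there, at (0.670, -0.082), after the key was locked.
- **Key:** it stands upright with its handle top at about 112 mm, as expected for a seated collar. The handle lies across the strap: the top camera gives yaw 0.184 against the base's 0.183.
- **Bystanders:** the jar, dish and brush look unmoved in the last top picture.

**Disagreements:**
- The scene camera gave the handle yaw as 0.114. I trusted the top camera and the gripper's own yaw, which agree.
- The scene and top cameras differ by about 2 mm in x on the post, within calibration.
- The top camera's last strap outline was distorted by the key and did not give a usable strap angle.
- I did not see the T-head under the block directly. Its crosswise position is inferred from the handle, which is parallel to it.

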